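# Lock out and clear the turning bench

### The arm

A 6-joint arm with a two-finger parallel gripper is mounted at the origin on the work surface. World frame = base frame: x ahead of the robot, y to its left, z up, the work surface at z = 0. Lengths are in mm, angles in rad, forces in N, time in s.
With the tool pointing down it reaches from about 300 to 850 mm from the base axis. Payload 5.4 kg.
Tool frame: the origin (TCP) lies midway between the tips of the shut fingers; the grasp point (between the pads) lies 19 mm behind it; z points along the fingers, y is the line along which they close (so a half turn about z gives the same grasp; the last joint's range is limited). The gripper opens to 85 mm and grips with 20 to 120 N. Pads are 22 mm wide; open, the fingers measure 114 mm over their backs; the gripper's body (76 mm by 85 mm) begins 54 mm behind the grasp point. The pads swing forward as they close: fully open they stand 13 mm farther back than shut.
Start: joints at [-1.402, 0.158, 1.597, -0, 1.386, -0.21], TCP at [212.614, -534.23, 231.299] pointing down, gripper open.
Joint ranges: [-2.91, 2.91], [-0.94, 2.29], [0.18, 2.7], [-1.29, 4.43], [0.17, 2.64], [-3, 3]. Speed limits (rad/s): [2.57, 2.57, 3.14, 3.14, 3.14, 3.14].

### API

Orientations are given as a 3x3 rotation matrix whose columns are the frame's x, y, z axes.
In Python, from station import readout, viewer, ctrl, nets gives the robot as it stands.
- The arm moves only by the shell command python3 -m crank 'ROWS' [FORCE]. ROWS is JSON, a list of rows, each a list of 3 entries, a list of its own where there are three numbers: the turn, a rotation vector about the tool's x, y, z in units of 5 degrees (1.0 is 5 degrees), then the shift along the tool's x, y, z in mm, then the closure in counts, from 0 (fully open) to 255 (shut). A call has 1 to 8 rows; each row shifts and turns the commanded pose from where the row before left it, along the tool's axes as they then stand; what a row does not reach is not made up. A row lasts 1/12 s, in which the tool goes at most 41.7 mm and 7.16 degrees, less where a joint would pass 70% of its speed; a pose out of reach is approached as far as the arm can. A call is refused whole if a number of a shift passes 41.7 or a number of a turn 1, either way. A call with a gripper value outside its range is refused whole. The fingers move at their own pace and stop on an object; FORCE is the grip in N (left out, the last holds). Time passes only in rows, so rows that do not move let the fingers close. It gives the time, the measured TCP pose, the force, the opening and the grip force at its end, in the units of the state.
- readout.read_state(): the state, without advancing time (a new reading comes with each control period).
- viewer.read_camera(name): name is "scene" or "top" or "wrist"; returns a dict with "frame" (420x560x3 uint8, red, green, blue), "vertical_fov" (degrees; the focal length in pixels is half the picture's height over the tangent of half this angle, whatever the lens; pixels are square), "cx", "cy" (the principal point, pixels), "k1" (the pictures are not rectified: a ray, as slopes to the right and down, at radius r is drawn at 1 + k1 r^2 times it, then the intrinsics apply), "rvec" (rotation vector, rad) and "tvec" (3), from world to camera coordinates, as OpenCV has them; the wrist camera has in their place "T_tool_cam" (4x4, takes a point from camera to tool coordinates, whose origin is the TCP and whose axes are the flange's). Camera axes: x right, y down, z forward; pixel columns grow to the right and rows downward; lengths in mm; the calibration is good to about 2 mm. A picture is of the moment at which its call begins: read the wrist's pose just before it. There is no depth.
- ctrl.finish_job(): hands the job in; it is judged then, once.
Trained networks look in a picture, given as the dict that the camera call returned (one of the last four; its "shot" number tells which), for a name from the list of things; names that differ only in an ending like _2 or _b are one class to them, and where a whole thing is asked for, a point or a joint stands for the part that bears it (a point fixed in the world has none). Each returns a list of dicts, best first, with "conf" (0 to 1); they miss things now and then, are a little off and sometimes report something else, mostly with a low value. They report only what shows in the picture. A call takes as long as a camera call.
- nets.look_for(picture, name): "location" ([x, y, z] in mm, in the coordinates of the camera as it stood for that picture, good to about 4 mm: the middle of the surface that is visible of it).
- nets.trace(picture, name): "pixels" (420x560 bool, what is visible of it).
The state is a dict: "time_s": time; "q": joint angles; "joint_vel": joint speeds; "joint_efforts": joint torques, N m; "position": TCP position; "orientation": TCP orientation; "force": force on the tool from outside, world axes, zero at the start; "torque": the same for the moment, N m; "gripper_width": finger opening in mm; "gripper_force": force on a finger pad.
Only numpy, scipy, OpenCV 4.12 (cv2) and the standard library are available. Lean on these libraries where they do the work, as an engineer would, in place of code of your own. Each camera call takes 0.05 s, during which the arm holds its last target. There are 200 camera calls.

### The job

Clear the turning bench with the lathe locked out, in this order. First isolate the lathe: pinch both release tabs of the selector knob, turn it clockwise (seen from above) to its other notch and let go so that both tabs spring out and lock it there; then bleed the air line by pulling the steel coupler sleeve fully back towards its bracket, holding it there for two seconds and letting it go fully home again. Next put every wood offcut on the bench into the open grey scrap bin, leaving the gouge and the tin where they are, and only when all are in, pinch the tabs again and turn the selector back counter-clockwise to its first notch, locked with both tabs out.

Things in the scene. Friction and masses are not known exactly. Their poses are not given: they have to be found in the camera images.
- selector_box: Grey isolator box fixed to the bench, 110 x 110 mm, 46 mm high, with a notched steel rim (46 mm radius, top at 58 mm) around the knob; origin at the centre of its underside. It stands left or right of the middle, turned by up to 0.35 rad.
- selector (a joint): Angle of the black lathe selector, rad, growing CLOCKWISE seen from above. 0: run notch (where it starts); 1.047 (60 degrees): off notch, at the end stop. Pawls on the two tabs lock it in either notch with 0.1 rad of play; each tab must be pressed in 4.5 mm or more to free its pawl. Between the notches the pawls rub on the rim and the knob stays where it is left. Friction 0.06 N m.
- selector_grip (a point): Point on the vertical knob axis, 85 mm above the bench, the height to grip; turns with the knob. Knob: 46 mm diameter, top at 105 mm. Two flat ribbed tabs, 22 mm wide, from 59 to 102 mm above the bench; outer faces 66 mm apart at rest, 50 mm fully pressed. They lie at +120 and -60 degrees (counter-clockwise from above) from this frame's x axis; a white bar on the knob marks their line.
- tab1 (a joint): How far the tab at +120 degrees is pressed in, m: 0 sprung fully out, 0.008 fully pressed. Spring: 5 N to start, 10.5 N at full travel.
- tab2 (a joint): How far the tab at -60 degrees is pressed in, m: same as tab1.
- coupler: Air coupler fixed to the bench on the other side from the isolator box: base plate 150 x 80 x 12 mm, aluminium bracket (30 x 50 mm, 112 mm high, centred 55 mm along +x of this frame), and a brass pipe of 22 mm diameter along x, 85 mm above the bench, from the bracket to the mouth at -x. Origin: centre of the plate's underside. Yaw within 0.3 rad.
- sleeve (a joint): How far the steel sleeve is pulled back along the coupler's +x (towards the bracket), m: 0 fully home, 0.016 fully back. Spring: 7 N to start, 14 N at full travel; it snaps home when let go.
- sleeve_grip (a point): Point on the sleeve's axis, 85 mm above the bench, the place to grip; moves with the sleeve; its x axis is the pulling direction. The sleeve is a horizontal steel cylinder, 36 mm diameter, from 23 mm on the -x side of this point to 32 mm on the +x side; the last 8 mm at the +x end is a collar of 45 mm diameter. Free room on both sides and above.
- bin: Open grey scrap bin fixed to the bench, lying beyond most of the offcuts: outside 160 mm (x) x 260 mm (y) x 75 mm high, walls and floor 6 mm thick; origin at the centre of its underside.
- offcut1: Wood offcut, square bar 85 x 34 x 34 mm (x, y, z), origin at the centre of its underside; long axis x. Five to seven of the seven offcuts are present.
- offcut2: Wood offcut, turned stub: square ends 34 x 34 mm and a 26 mm round waist (44 mm long, centred 6 mm along +x), 90 mm long along x (-45 to +45 mm); origin below its middle at the underside. May be absent.
- offcut3: Dark wood offcut, bar 95 x 30 x 26 mm, origin at the centre of its underside; long axis x. May be absent.
- offcut4: Wood offcut with a step: 80 x 36 mm, 22 mm high, and 36 mm high over the part from -40 to +5 mm along x; origin at the centre of its underside. May be absent.
- offcut5: Wood offcut, block 70 x 36 x 30 mm, origin at the centre of its underside; long axis x. May be absent.
- offcut6: Wood offcut with a step: 75 x 32 mm, 32 mm high, and 42 mm high over the part from -12 to +37 mm along x; origin at the centre of its underside. May be absent.
- offcut7: Wood offcut, flat bar 90 x 36 x 24 mm, origin at the centre of its underside; long axis x. May be absent.
- gouge: Bystander: turning gouge, 295 mm, wooden handle, lying on the bench to the far right. Leave it alone.
- wax_tin: Bystander: steel tin, 76 mm diameter, 75 mm high, at the far left. Leave it alone.

How it is judged:
By the outcome, as a careful person would: the job done as asked, in the order asked, and still so for the second after the job is handed in, with the robot touching nothing.
Of offcut1, offcut2, offcut3, offcut4, offcut5, offcut6, offcut7 only 5 to 7 are there at a start; the rules pass over those that are not, and their reading is None.
At some moment in a run one of offcut1, offcut2, offcut3, offcut4, offcut5, offcut6, offcut7 may be knocked a few centimetres aside while the robot is not near it.
Once in a run the grip may slacken for a moment while it holds something.
It also fails if it takes over 210 s, if anything falls off the work surface, if the arm or the gripper's body presses on something with over 40 N, if the wrist force passes 120 N, or if a joint passes its speed limit or range.

## Working session

There is one attempt and no reset: what is moved stays moved. The work goes in short steps, Python scripts to look and compute and a shell command to move; the robot and the scene stay as the last step left them, time stands still between calls to the robot, and variables do not carry over. Pictures are saved under pics/ and viewed, at most 14 in all, crops included, and the job is handed in when it is done.

```bash
ls; mkdir -p pics; cat > h.py <<'E'
import numpy as np, cv2
from station import readout, viewer, ctrl, nets
def K(p):
    f=p["frame"].shape[0]/2/np.tan(np.radians(p["vertical_fov"])/2); return f
def pose(p,st=None):
    # returns R,t cam->world
    if "rvec" in p:
        R,_=cv2.Rodrigues(np.array(p["rvec"],float)); return R.T,-R.T@np.array(p["tvec"],float).ravel()
    T=np.array(p["T_tool_cam"]); Ro=np.array(st["orientation"]); po=np.array(st["position"])
    return Ro@T[:3,:3], Ro@T[:3,3]+po
def shot(name):
    st=readout.read_state(); p=viewer.read_camera(name); return p,pose(p,st)
def rays(p,Rt,uv):
    f=K(p); uv=np.atleast_2d(np.array(uv,float)); d=(uv-[p["cx"],p["cy"]])/f; s=d.copy()
    for _ in range(20): s=d/(1+p["k1"]*(s**2).sum(1,keepdims=True))
    return np.c_[s,np.ones(len(s))]@Rt[0].T
def onplane(p,Rt,uv,z):
    d=rays(p,Rt,uv); return Rt[1]+d*((z-Rt[1][2])/d[:,2])[:,None]
def proj(p,Rt,X):
    c=(np.atleast_2d(X)-Rt[1])@Rt[0]; s=c[:,:2]/c[:,2:]; s=s*(1+p["k1"]*(s**2).sum(1,keepdims=True))
    return s*K(p)+[p["cx"],p["cy"]]
def save(p,name): cv2.imwrite("pics/"+name,cv2.cvtColor(p["frame"],cv2.COLOR_RGB2BGR))
def find(p,Rt,n,minc=0.3,k=3):
    return [(round(r["conf"],2),np.round(Rt[0]@np.array(r["location"])+Rt[1]).tolist()) for r in nets.look_for(p,n)[:k] if r["conf"]>minc]
def rect(p,Rt,n,z):
    r=nets.trace(p,n)
    if not r: return None
    m=np.asarray(r[0]["pixels"]); v,u=np.nonzero(m)
    if len(u)<10: return None
    X=onplane(p,Rt,np.c_[u,v],z)[:,:2]
    b=cv2.minAreaRect(X.astype(np.float32)); pts=cv2.boxPoints(b)
    e=[pts[1]-pts[0],pts[2]-pts[1]]; e=max(e,key=np.linalg.norm)
    a=np.arctan2(e[1],e[0]); a=(a+np.pi/2)%np.pi-np.pi/2
    return round(r[0]["conf"],2),np.round(b[0]).tolist(),np.round(sorted(b[1])).tolist(),round(float(a),3),X.mean(0).round().tolist(),len(u)
E
python3 - <<'E'
from h import *
p,Rt=shot("top"); save(p,"top.png"); print(Rt[1].round(),K(p))
for n in ["selector_box","selector","coupler","sleeve","bin","wax_tin","gouge"]+["offcut%d"%i for i in range(1,8)]:
    print(n,find(p,Rt,n,0.2))
H=dict(zip(range(1,8),[34,34,26,36,30,42,24]))
for i in H: print(i,rect(p,Rt,"offcut%d"%i,H[i]))
print(rect(p,Rt,"bin",75)); print(rect(p,Rt,"selector_box",46)); print(rect(p,Rt,"coupler",40));print(rect(p,Rt,"sleeve",90))
q,Rs=shot("scene"); save(q,"scene.png")
for n in ["selector","sleeve"]+["offcut%d"%i for i in range(1,8)]: print(n,find(q,Rs,n,0.2))
st=readout.read_state(); print(st)
E
```

```text
pics
[ 435.    8. 1150.] 472.10034922643916
selector_box [(0.6, [458.0, -372.0, 48.0]), (0.5, [681.0, -400.0, 21.0])]
selector [(0.55, [462.0, -376.0, 104.0])]
coupler [(0.87, [463.0, 397.0, 55.0])]
sleeve [(0.88, [424.0, 400.0, 104.0])]
bin [(0.64, [652.0, -10.0, 6.0])]
wax_tin [(0.66, [700.0, 357.0, 76.0])]
gouge [(0.72, [680.0, -404.0, 21.0]), (0.28, [459.0, -372.0, 105.0])]
offcut1 [(0.96, [472.0, 217.0, 33.0]), (0.92, [621.0, -250.0, 34.0]), (0.91, [477.0, 111.0, 40.0])]
offcut2 [(0.96, [472.0, 217.0, 33.0]), (0.92, [621.0, -250.0, 34.0]), (0.91, [477.0, 111.0, 40.0])]
offcut3 [(0.96, [472.0, 217.0, 33.0]), (0.92, [621.0, -250.0, 34.0]), (0.91, [477.0, 111.0, 40.0])]
offcut4 [(0.96, [472.0, 217.0, 33.0]), (0.92, [621.0, -250.0, 34.0]), (0.91, [477.0, 111.0, 40.0])]
offcut5 [(0.96, [472.0, 217.0, 33.0]), (0.92, [621.0, -250.0, 34.0]), (0.91, [477.0, 111.0, 40.0])]
offcut6 [(0.96, [472.0, 217.0, 33.0]), (0.92, [621.0, -250.0, 34.0]), (0.91, [477.0, 111.0, 40.0])]
offcut7 [(0.96, [472.0, 217.0, 33.0]), (0.92, [621.0, -250.0, 34.0]), (0.91, [477.0, 111.0, 40.0])]
1 (0.97, [631.0, 25
[... 1587 characters left out ...]
00, -2.10118637e-01]), 'joint_vel': array([-0.00033604,  0.00189861, -0.00080652,  0.00042558,  0.00110766,
        0.00139274]), 'joint_efforts': array([-1.58637026e-04, -3.96002519e+01, -3.31695807e+01, -2.73456071e-04,
        6.67838667e-04,  9.35770032e-06]), 'position': array([ 212.61234379, -534.22439054,  231.30413507]), 'orientation': array([[ 9.29091953e-01,  3.69848808e-01, -4.63084301e-05],
       [ 3.69848808e-01, -9.29091954e-01,  6.93917818e-06],
       [-4.04583431e-05, -2.35742523e-05, -9.99999999e-01]]), 'force': array([ 0.00873055, -0.14088803, -0.05861732]), 'torque': array([ 0.05701203,  0.0053501 , -0.02826039]), 'gripper_force': 0.0, 'gripper_width': 85.21090879136473}
```

View pics/top.png

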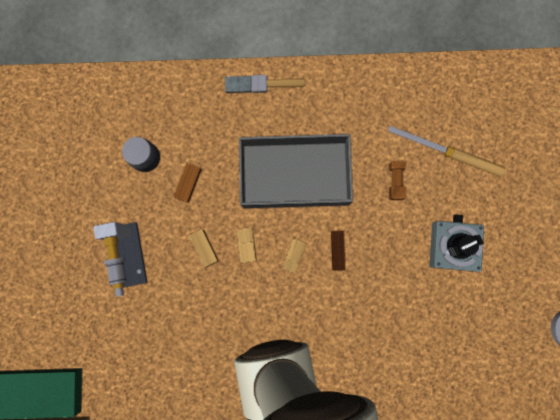

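View pics/scene.png

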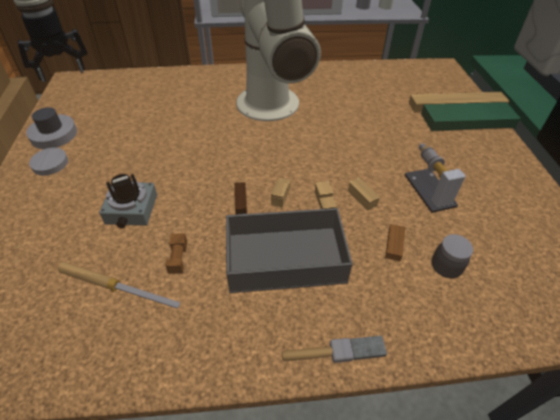

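The top view shows the selector at (460,245) with its bar pointing right and slightly up. The coupler is at (120,255) with its bracket up and left. There are six offcuts at (188,183), (204,248), (246,245), (295,253), (338,250) and (397,180), and the bin is at (296,171). The tool's y axis is already nearly along the tab line, so I'm moving above the knob.

```bash
python3 -m crank '[[[0,0,0],[34,-7,0],0],[[0,0,0],[34,-7,0],0],[[0,0,0],[34,-7,0],0],[[0,0,0],[34,-7,0],0],[[0,0,0],[34,-7,0],0],[[0,0,0],[34,-7,0],0],[[0,0,0],[34,-7,0],0],[[0,0,0],[34,-7,0],0]]' 60
python3 - <<'E'
from h import *
p,Rt=shot("wrist"); save(p,"w1.png"); print(p["T_tool_cam"],Rt[1].round(),K(p),readout.read_state()["position"])
for n in ["selector","tab1","selector_box"]: print(n,find(p,Rt,n,0.2)); 
print(rect(p,Rt,"selector",104),rect(p,Rt,"selector_box",46))
E
```

```text
time_s: 2.47
position: [445.9, -380.5, 231.5]
orientation: [[0.929, 0.37, 0.0], [0.37, -0.929, -0.0], [0.0, 0.0, -1.0]]
force: [-0.1, -0.7, -0.7]
gripper_width: 85.4
gripper_force: 0.0
[[ 5.68634089e-04 -9.56596213e-01 -2.91416130e-01  7.39187146e+01]
 [ 9.99999763e-01  6.57252108e-04 -2.06203149e-04 -8.03798106e-01]
 [ 3.88787018e-04 -2.91415944e-01  9.56596360e-01 -1.41618762e+02]
 [ 0.00000000e+00  0.00000000e+00  0.00000000e+00  1.00000000e+00]] [ 514. -352.  373.] 373.18257648794975 [ 450.47190386 -376.49081558  231.39752386]
selector [(0.62, [464.0, -383.0, 101.0])]
tab1 [(0.62, [452.0, -360.0, 98.0]), (0.58, [471.0, -409.0, 102.0])]
selector_box [(0.61, [472.0, -377.0, 54.0])]
(0.87, [463.0, -381.0], [60.0, 61.0], 1.181, [468.0, -380.0], 4982) (0.73, [471.0, -383.0], [109.0, 127.0], -0.126, [467.0, -381.0], 15108)
```

View pics/w1.png

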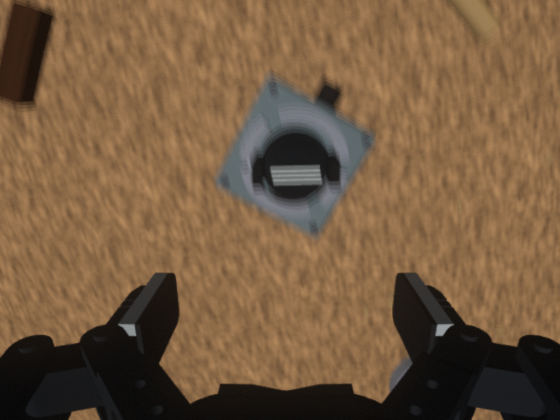

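The wrist view shows the box corners at (272,78), (372,140), (316,234) and (221,183). The bar lies horizontally at (296,175) and the tabs are at about (260,172) and (334,167), so the fingers are already lined up with the tabs. I'm computing the exact centre.

```bash
python3 - <<'E'
from h import *
p,Rt=shot("wrist"); st=readout.read_state(); save(p,"w1b.png")
C=onplane(p,Rt,[(272,78),(372,140),(316,234),(221,183)],46); print(C.round(),C.mean(0))
for a,b in [(0,1),(1,2),(2,3),(3,0)]: d=C[b]-C[a]; print(np.linalg.norm(d[:2]).round(),np.degrees(np.arctan2(d[1],d[0])).round(1))
B=onplane(p,Rt,[(272,176),(321,175),(296,175)],105); print(B.round(1), np.degrees(np.arctan2(*(B[1]-B[0])[[1,0]])))
m=cv2.inRange(p["frame"],(140,140,140),(255,255,255)); 
g=p["frame"].astype(int); print(st["position"],np.degrees(np.arctan2(st["orientation"][1,1],st["orientation"][0,1])))
t=nets.look_for(p,"tab1"); print(find(p,Rt,"tab1",0.2)); print(find(p,Rt,"tab2",.2))
c=C.mean(0); R=st["orientation"]; print("delta tool to box centre",R.T@(np.array([c[0],c[1],66])-st["position"]))
big=cv2.resize(p["frame"][60:250,200:400],None,fx=3,fy=3,interpolation=cv2.INTER_CUBIC); cv2.imwrite("pics/w1c.png",big[:,:,::-1])
E
```

```text
[[ 522. -338.   46.]
 [ 506. -438.   46.]
 [ 407. -427.   46.]
 [ 421. -328.   46.]] [ 464.07928679 -382.67878124   46.        ]
101.0 -99.0
99.0 173.4
99.0 82.2
101.0 -5.7
[[ 456.2 -365.8  105. ]
 [ 470.1 -398.9  105. ]
 [ 463.3 -381.9  105. ]] -67.08295633921678
[ 443.75100474 -382.40184631  231.26999071] -68.37897752681505
[(0.76, [454.0, -361.0, 97.0]), (0.7, [474.0, -410.0, 102.0])]
[(0.76, [454.0, -361.0, 97.0]), (0.7, [474.0, -410.0, 102.0])]
delta tool to box centre [ 18.85254053   7.74706036 165.2635784 ]
```

View pics/w1c.png

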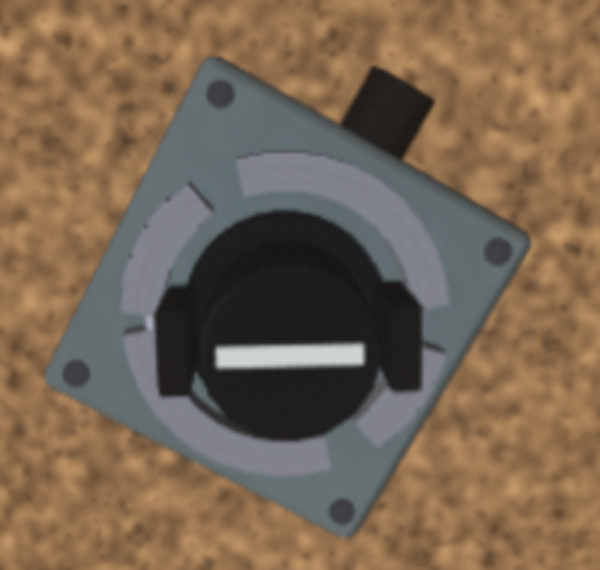

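The sharp crop shows the box corners at (271,79), (377,140), (316,239) and (215,187) in full-frame pixels. The bar runs from (272,179) to (321,178), and the knob top is centred at (297,177).

```bash
python3 - <<'E'
from h import *
p,Rt=shot("wrist"); st=readout.read_state()
print(st["position"],np.abs(st["joint_vel"]).max())
C=onplane(p,Rt,[(270.7,79),(376.7,140),(316,239.3),(215.3,186.7)],46); print(C.mean(0).round(1))
for a,b in [(0,1),(1,2),(2,3),(3,0)]: d=C[b]-C[a]; print(np.linalg.norm(d[:2]).round(),np.degrees(np.arctan2(d[1],d[0])).round(1))
B=onplane(p,Rt,[(272,179),(321.3,178),(297,177)],105); print(B.round(1), np.degrees(np.arctan2(*(B[1]-B[0])[[1,0]])))
R=st["orientation"]
for c in (C.mean(0),B[2]): print("delta",(R.T@(np.array([c[0],c[1],66])-st["position"])).round(1))
E
```

```text
[ 443.93036748 -382.24797258  231.32942089] 0.00652683182687236
[ 461.6 -383.3   46. ]
105.0 -97.2
106.0 172.8
105.0 82.7
106.0 -7.2
[[ 454.  -366.9  105. ]
 [ 468.  -400.2  105. ]
 [ 462.1 -383.4  105. ]] -67.14591616249763
delta [ 16.    7.5 165.3]
delta [ 16.5   7.8 165.3]
```

```bash
python3 -m crank '[[[0,0,-0.24],[8,4,20],0],[[0,0,0],[8,3.6,20],0],[[0,0,0],[0,0,30],0],[[0,0,0],[0,0,30],0],[[0,0,0],[0,0,0],0],[[0,0,0],[0,0,0],0]]' 60
python3 - <<'E'
from h import *
p,Rt=shot("wrist"); st=readout.read_state(); save(p,"w2.png")
print(st["position"],(st["orientation"].T@(np.array([461.9,-383.4,66])-st["position"])).round(1))
E
```

```text
time_s: 3.52
position: [461.1, -381.7, 129.9]
orientation: [[0.921, 0.389, -0.003], [0.389, -0.921, 0.003], [-0.001, -0.004, -1.0]]
force: [0.7, -0.2, 1.0]
gripper_width: 85.5
gripper_force: 0.0
[ 462.28521872 -383.07695068  132.24666894] [-0.5  0.1 66.2]
```

View pics/w2.png

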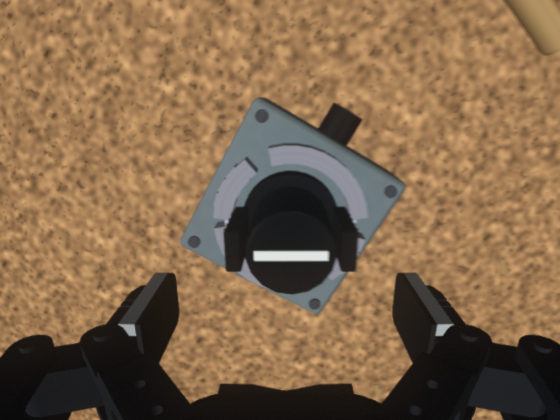

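The knob and its bar are centred between the fingers (column 291) and square to them. I'm going down and closing on the tabs.

```bash
python3 -m crank '[[[0,0,0],[-0.4,0,22],0],[[0,0,0],[0,0,22],0],[[0,0,0],[0,0,22],0],[[0,0,0],[0,0,0],60],[[0,0,0],[0,0,0],140],[[0,0,0],[0,0,0],140],[[0,0,0],[0,0,0],140],[[0,0,0],[0,0,0],140]]' 60
```

```text
time_s: 4.23
position: [462.5, -383.6, 71.2]
orientation: [[0.921, 0.39, 0.0], [0.39, -0.921, -0.001], [-0.0, 0.001, -1.0]]
force: [-10.1, 9.9, 19.0]
gripper_width: 45.1
gripper_force: 61.7
```

```bash
python3 -m crank '[[[0,0,0],[0,0,0],140],[[0,0,0],[0,0,0],140],[[0,0,0],[0,0,0],140]]' 60
python3 - <<'E'
from h import *
p,Rt=shot("wrist"); st=readout.read_state(); save(p,"w3.png"); print(st["position"],st["gripper_width"],st["force"])
E
```

```text
time_s: 4.48
position: [462.5, -383.6, 71.2]
orientation: [[0.921, 0.39, 0.0], [0.39, -0.921, -0.002], [-0.0, 0.002, -1.0]]
force: [-10.1, 9.2, 19.2]
gripper_width: 45.2
gripper_force: 61.6
[ 462.50859159 -383.56115165   71.15954273] 44.95728914051789 [-9.74777381  9.18334919 18.58401351]
```

View pics/w3.png

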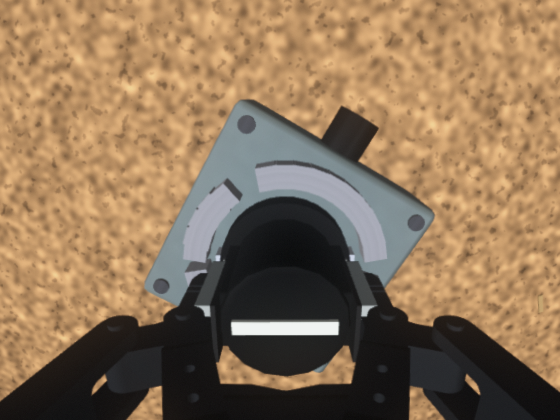

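```bash
python3 -m crank '[[[0,0,0],[0,0,-4],140],[[0,0,0],[0,0,0],140],[[0,0,0],[0,0,0],140]]' 45
```

```text
time_s: 4.78
position: [462.4, -383.5, 71.4]
orientation: [[0.921, 0.389, 0.001], [0.389, -0.921, -0.002], [0.0, 0.002, -1.0]]
force: [-4.2, 3.1, 3.4]
gripper_width: 45.1
gripper_force: 58.6
```

```bash
python3 -m crank '[[[0,0,0.7],[0,0,0],140],[[0,0,1],[0,0,0],140],[[0,0,1],[0,0,0],140],[[0,0,1],[0,0,0],140],[[0,0,1],[0,0,0],140],[[0,0,1],[0,0,0],140],[[0,0,1],[0,0,0],140]]' 45
python3 -m crank '[[[0,0,1],[0,0,0],140],[[0,0,1],[0,0,0],140],[[0,0,1],[0,0,0],140],[[0,0,1],[0,0,0],140],[[0,0,1],[0,0,0],140],[[0,0,0.5],[0,0,0],140],[[0,0,0],[0,0,0],140],[[0,0,0],[0,0,0],140]]' 45; python3 - <<'E'
from h import *
st=readout.read_state(); R=st["orientation"]; print(np.degrees(np.arctan2(R[1,1],R[0,1])),st["torque"],st["q"])
E
```

```text
time_s: 5.37
position: [462.4, -383.7, 71.3]
orientation: [[0.982, -0.188, 0.001], [-0.188, -0.982, -0.002], [0.001, 0.002, -1.0]]
force: [-4.7, 2.1, 4.3]
gripper_width: 45.4
gripper_force: 46.3
time_s: 6.03
position: [462.3, -383.8, 71.3]
orientation: [[0.789, -0.615, 0.0], [-0.615, -0.789, -0.002], [0.002, 0.002, -1.0]]
force: [-4.3, 1.6, 5.6]
gripper_width: 45.6
gripper_force: 46.4
-127.94215884065243 [0.17547925 0.9201057  0.51525893] [-8.93187548e-01  3.91577620e-01  1.64974522e+00 -1.34832119e-03
  1.09832902e+00  1.34043551e+00]
```

```bash
python3 -m crank '[[[0,0,0],[0,0,0],60],[[0,0,0],[0,0,0],0],[[0,0,0],[0,0,0],0],[[0,0,0],[0,0,0],0],[[0,0,0],[0,0,0],0],[[0,0,0],[0,0,-30],0],[[0,0,0],[0,0,-30],0],[[0,0,0],[0,0,0],0]]' 45; python3 - <<'E'
from h import *
p,Rt=shot("wrist"); save(p,"w4.png"); print(readout.read_state()["position"])
E
```

```text
time_s: 6.7
position: [465.0, -386.2, 136.7]
orientation: [[0.787, -0.617, 0.008], [-0.617, -0.787, -0.009], [0.012, 0.002, -1.0]]
force: [0.3, -1.3, 2.0]
gripper_width: 85.7
gripper_force: 0.0
[ 464.22877782 -385.29194111  134.16655649]
```

View pics/w4.png

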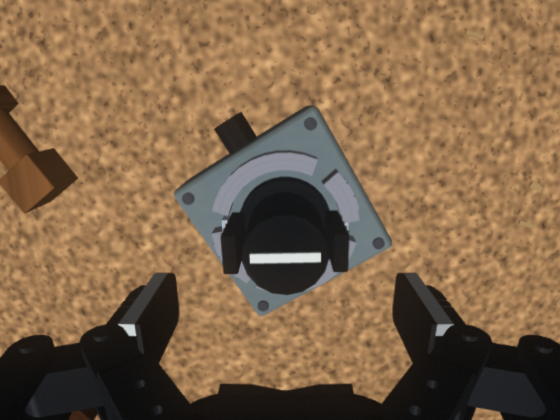

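The knob is turned, with the bar horizontal at (285,258) and both tabs visible. I'm comparing the tab span numerically with the picture from before the turn.

```bash
python3 - <<'E'
import cv2,numpy as np
for n,rows in (("w2",(236,246,256,264)),("w4",(236,246,256,264))):
    g=cv2.imread(f"pics/{n}.png").max(2)
    for r in rows:
        d=np.nonzero(g[r,205:375]<50)[0]+205; print(n,r,d.min(),d.max(),d.max()-d.min())
a=cv2.imread("pics/w2.png")[160:300,200:380]; b=cv2.imread("pics/w4.png")[160:300,200:380]
cv2.imwrite("pics/cmp.png",cv2.resize(np.hstack([a,b]),None,fx=2.2,fy=2.2,interpolation=cv2.INTER_CUBIC))
E
```

```text
w2 236 225 359 134
w2 246 225 355 130
w2 256 226 355 129
w2 264 226 354 128
w4 236 222 348 126
w4 246 222 347 125
w4 256 223 347 124
w4 264 224 347 123
```

View pics/cmp.png

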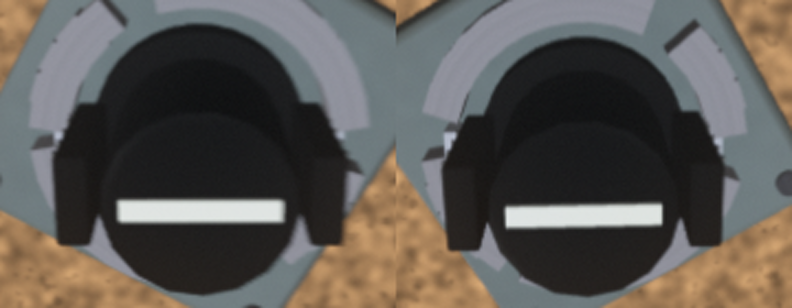

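In the comparison the knob, bar and tabs all scale together (0.94 to 0.96), so the smaller span is only camera height: the tabs are out and locked. Next is the coupler.

```bash
python3 -m crank '[[[0,0,-1],[0,0,-12],0],[[0,0,-1],[0,0,-12],0],[[0,0,-1],[0,0,-12],0],[[0,0,-1],[0,0,-12],0],[[0,0,-1],[0,0,-12],0],[[0,0,-1],[0,0,-12],0],[[0,0,-1],[0,0,-12],0],[[0,0,-1],[0,0,-12],0]]' 60
python3 -m crank '[[[0,0,0],[-1,-39,0],0],[[0,0,0],[-1,-39,0],0],[[0,0,0],[-1,-39,0],0],[[0,0,0],[-1,-39,0],0],[[0,0,0],[-1,-39,0],0],[[0,0,0],[-1,-39,0],0],[[0,0,0],[-1,-39,0],0],[[0,0,0],[-1,-39,0],0]]'
python3 -m crank '[[[0,0,0],[-1,-39,0],0],[[0,0,0],[-1,-39,0],0],[[0,0,0],[-1,-39,0],0],[[0,0,0],[-1,-39,0],0],[[0,0,0],[-1,-39,0],0],[[0,0,0],[-1,-39,0],0],[[0,0,0],[-1,-39,0],0],[[0,0,0],[-1,-39,0],0]]'
python3 -m crank '[[[0,0,-1],[0,-39,0],0],[[0,0,-0.8],[0,-39,0],0],[[0,0,0],[0,-39,0],0],[[0,0,0],[0,-39,0],0],[[0,0,0],[0,0,0],0],[[0,0,0],[0,0,0],0],[[0,0,0],[0,0,0],0],[[0,0,0],[0,0,0],0]]'
python3 - <<'E'
from h import *
p,Rt=shot("wrist"); st=readout.read_state(); save(p,"w5.png"); print(st["position"],np.abs(st["joint_vel"]).max())
print(find(p,Rt,"sleeve",.2),rect(p,Rt,"sleeve",95))
E
```

```text
time_s: 7.42
position: [461.8, -382.5, 225.2]
orientation: [[0.999, 0.038, -0.0], [0.038, -0.999, 0.001], [-0.0, -0.001, -1.0]]
force: [0.2, -0.0, 0.3]
gripper_width: 85.7
gripper_force: 0.0
time_s: 8.08
position: [443.0, -69.3, 224.9]
orientation: [[0.999, 0.033, 0.0], [0.033, -0.999, 0.0], [0.0, -0.0, -1.0]]
force: [1.1, -0.0, -0.5]
gripper_width: 85.3
gripper_force: 0.0
time_s: 8.75
position: [424.5, 242.4, 225.0]
orientation: [[0.999, 0.033, -0.0], [0.033, -0.999, 0.0], [-0.0, -0.0, -1.0]]
force: [0.0, -0.6, -0.3]
gripper_width: 85.2
gripper_force: 0.0
time_s: 9.42
position: [404.7, 393.7, 225.0]
orientation: [[0.982, 0.188, -0.0], [0.188, -0.982, -0.001], [-0.0, 0.0, -1.0]]
force: [0.1, -0.1, 1.0]
gripper_width: 85.5
gripper_force: 0.0
[404.90509994 393.55039486 225.18680491] 0.0043604357962099315
[(0.93, [431.0, 404.0, 100.0])] (0.88, [426.0, 402.0], [42.0, 58.0], 0.189, [427.0, 402.0], 3703)
```

View pics/w5.png

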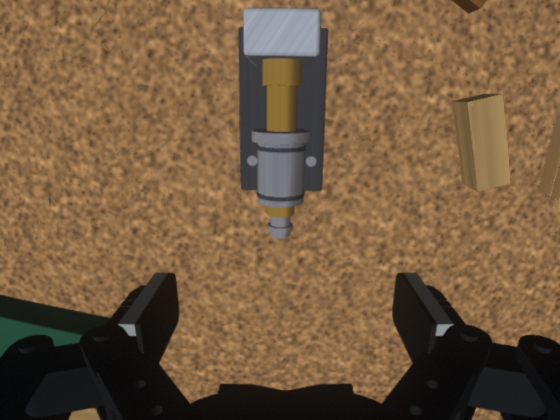

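The sleeve's axis runs along column 281 and lines up with the tool's x axis. The collar's front edge is at row 143 and the sleeve's mouth end at row 205.

```bash
python3 - <<'E'
from h import *
p,Rt=shot("wrist"); st=readout.read_state(); R=st["orientation"]
f=lambda uv,z:(R.T@(onplane(p,Rt,[uv],z)[0]-st["position"])).round(1)
print("collar front top",f((281,143),105),"far top",f((281,130),107.5),"mouth",f((281,205),103),"sides",f((257.5,175),85),f((304.5,175),85),"bracket",f((282.5,12),112),f((282,55),112),"pipe tip",f((280,237),85))
E
```

```text
collar front top [ 42.   -3.7 120.5] far top [ 51.2  -3.6 118. ] mouth [ -3.7  -3.8 122.4] sides [ 15.1 -22.1 140.4] [ 15.1  14.1 140.4] bracket [125.8  -2.5 113.5] [ 99.7  -2.8 113.5] pipe tip [-36.   -5.  140.4]
```

```bash
python3 -m crank '[[[0,0,0.18],[15,-2,30],0],[[0,0,0],[14,-2,30],0],[[0,0,0],[0,0,35],0],[[0,0,0],[0,0,35],0],[[0,0,0],[0,0,27],0],[[0,0,0],[0,0,0],0],[[0,0,0],[0,0,0],100],[[0,0,0],[0,0,0],170]]' 70
python3 -m crank '[[[0,0,0],[0,0,0],170],[[0,0,0],[0,0,0],170],[[0,0,0],[0,0,0],170],[[0,0,0],[0,0,0],170]]'
```

```text
time_s: 10.28
position: [433.7, 404.4, 70.5]
orientation: [[0.985, 0.173, 0.003], [0.173, -0.985, 0.002], [0.003, -0.001, -1.0]]
force: [0.3, -0.1, 0.6]
gripper_width: 63.9
gripper_force: 0.0
time_s: 10.62
position: [434.2, 403.1, 71.6]
orientation: [[0.985, 0.174, 0.004], [0.174, -0.985, -0.002], [0.003, 0.002, -1.0]]
force: [-0.9, -8.4, 10.6]
gripper_width: 33.9
gripper_force: 69.6
```

```bash
python3 -m crank '[[[0,0,0],[4,0,-2],170],[[0,0,0],[5,0,0],170],[[0,0,0],[5,0,0],170],[[0,0,0],[5,0,0],170],[[0,0,0],[3,0,0],170],[[0,0,0],[0,0,0],170],[[0,0,0],[0,0,0],170],[[0,0,0],[0,0,0],170]]'
python3 - <<'E'
from h import *
p,Rt=shot("wrist"); st=readout.read_state(); save(p,"w6.png"); print(st["position"],st["gripper_width"],st["orientation"].T@st["force"])
E
```

```text
time_s: 11.28
position: [450.0, 405.9, 71.6]
orientation: [[0.985, 0.175, -0.009], [0.175, -0.985, -0.006], [-0.01, 0.004, -1.0]]
force: [-17.5, -10.3, 17.2]
gripper_width: 33.9
gripper_force: 71.3
[449.95449403 405.87053318  71.6203902 ] 34.00863476506219 [-18.3594715    6.87814253 -15.60153734]
```

View pics/w6.png

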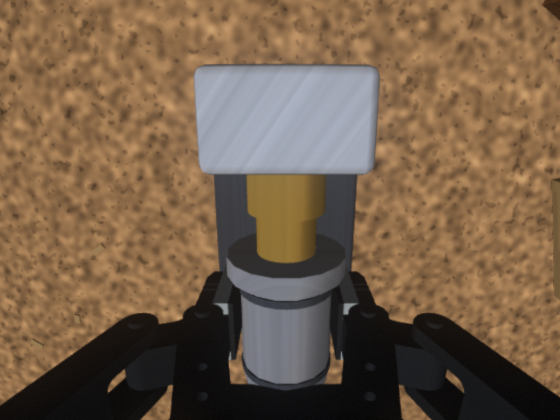

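The TCP has moved 16 mm and the reaction is 18 N, more than the 14 N spring, so the sleeve is at its stop. I'm holding it there for more than two seconds.

```bash
Z='[[0,0,0],[0,0,0],170]'; python3 -m crank '[[[0,0,0],[2,0,0],170],[[0,0,0],[0,0,0],170],[[0,0,0],[0,0,0],170],[[0,0,0],[0,0,0],170],[[0,0,0],[0,0,0],170],[[0,0,0],[0,0,0],170],[[0,0,0],[0,0,0],170],[[0,0,0],[0,0,0],170]]' | grep -E "time|posi|force"
for i in 1 2 3; do python3 -m crank '[[[0,0,0],[0,0,0],170],[[0,0,0],[0,0,0],170],[[0,0,0],[0,0,0],170],[[0,0,0],[0,0,0],170],[[0,0,0],[0,0,0],170],[[0,0,0],[0,0,0],170],[[0,0,0],[0,0,0],170],[[0,0,0],[0,0,0],170]]' | grep -E "time|posi|force|width"; done
```

```text
time_s: 12.0
position: [450.0, 405.9, 71.6]
force: [-23.7, -12.0, 21.6]
gripper_force: 72.4
time_s: 12.67
position: [450.0, 405.9, 71.6]
force: [-24.3, -12.0, 21.8]
gripper_width: 34.0
gripper_force: 72.4
time_s: 13.33
position: [450.0, 405.9, 71.6]
force: [-24.8, -12.9, 21.4]
gripper_width: 33.9
gripper_force: 72.4
time_s: 14.0
position: [450.0, 405.9, 71.6]
force: [-24.1, -13.3, 20.9]
gripper_width: 34.0
gripper_force: 72.4
```

```bash
python3 -m crank '[[[0,0,0],[-6,0,0],170],[[0,0,0],[-8,0,0],170],[[0,0,0],[-8,0,0],170],[[0,0,0],[0,0,0],60],[[0,0,0],[0,0,0],0],[[0,0,0],[0,0,0],0],[[0,0,0],[0,0,0],0],[[0,0,0],[0,0,0],0]]' | grep -E "posi|force|width"
python3 -m crank '[[[0,0,0],[-4,0,-35],0],[[0,0,0],[-4,0,-35],0],[[0,0,0],[-4,0,-35],0],[[0,0,0],[-4,0,-35],0],[[0,0,0],[0,0,-20],0],[[0,0,0],[0,0,0],0],[[0,0,0],[0,0,0],0],[[0,0,0],[0,0,0],0]]' | grep -E "time|posi"
python3 - <<'E'
from h import *
p,Rt=shot("wrist"); save(p,"w7.png")
print(find(p,Rt,"sleeve",.2),rect(p,Rt,"sleeve",95))
p,Rt=shot("top"); 
r=nets.trace(p,"offcut1")
for k in r:
    m=np.asarray(k["pixels"]); v,u=np.nonzero(m)
    X=onplane(p,Rt,np.c_[u,v],30)[:,:2].astype(np.float32); b=cv2.minAreaRect(X); P=cv2.boxPoints(b)
    e=max([P[1]-P[0],P[2]-P[1]],key=np.linalg.norm); a=np.degrees(np.arctan2(e[1],e[0]))
    print(round(k["conf"],2),len(u),np.round(b[0]),np.round(sorted(b[1])),round((a+90)%180-90,1),p["frame"][v,u].mean(0).round())
E
```

```text
position: [434.7, 404.5, 70.7]
force: [-0.5, 0.9, 0.6]
gripper_width: 85.3
gripper_force: 0.0
time_s: 15.33
position: [418.1, 401.1, 229.1]
[] (0.71, [426.0, 403.0], [42.0, 59.0], 0.156, [427.0, 403.0], 3449)
0.9 433 [449.   2.] [34. 75.] -21.8 [175. 138.  84.]
0.85 630 [632. 252.] [41. 92.] -21.7 [120.  75.  37.]
0.78 552 [ 459. -103.] [34. 93.] 0.2 [74. 43. 24.]
0.74 577 [473. 215.] [38. 86.] 25.8 [166. 131.  80.]
0.67 507 [477. 114.] [38. 78.] 5.5 [183. 146.  89.]
0.62 729 [ 462. -399.] [59. 82.] 88.5 [39. 40. 41.]
```

The sleeve is fully home, at the same position as before. Now the offcuts: there are six, all located from the top camera. I'm going for the first at (473,215).

```bash
cat >> h.py <<'E'
def offs(p,Rt,z=30,show=True):
    out=[]
    for k in nets.trace(p,"offcut1"):
        v,u=np.nonzero(np.asarray(k["pixels"]))
        if len(u)<60: continue
        X=onplane(p,Rt,np.c_[u,v],z)[:,:2].astype(np.float32); b=cv2.minAreaRect(X); P=cv2.boxPoints(b)
        e=max([P[1]-P[0],P[2]-P[1]],key=np.linalg.norm); a=(np.degrees(np.arctan2(e[1],e[0]))+90)%180-90
        out.append((b[0],a)); print(round(k["conf"],2),len(u),np.round(b[0]),np.round(sorted(b[1])),round(a,1),p["frame"][v,u].mean(0).round()) if show else 0
    return out
def plan(x,y,z,yaw=None):
    st=readout.read_state(); R=st["orientation"]; d=R.T@(np.array([x,y,z])-st["position"]); print("pos",st["position"].round(1),"tool shift",d.round(1),"w",round(st["gripper_width"],1),"t",st["time_s"])
    if yaw is not None:
        c=np.degrees(np.arctan2(R[1,0],R[0,0])); t=(yaw-c+90)%180-90; t6=st["q"][5]+np.arctan2(y,x)-st["q"][0]
        for tt in (t,t-180*np.sign(t)): print("turn units",(-tt/5).round(2),"q6 end",(t6-np.radians(tt)).round(2))
E
python3 -m crank '[[[0,0,0],[4.4,38.6,10],0],[[0,0,0],[4.4,38.6,10],0],[[0,0,0],[4.4,38.6,10],0],[[0,0,0],[4.4,38.6,10],0],[[0,0,0],[4.4,38.6,20],0],[[0,0,-1],[0,0,20],0],[[0,0,-1],[0,0,20],0],[[0,0,-1],[0,0,0],0]]' 80 | grep -E "time|posi"
python3 -m crank '[[[0,0,-0.2],[0,0,0],0],[[0,0,0],[0,0,0],0],[[0,0,0],[0,0,0],0]]' | grep posi
python3 - <<'E'
from h import *
p,Rt=shot("wrist"); offs(p,Rt); plan(473,215,6,25.8)
E
```

```text
time_s: 16.25
position: [470.1, 215.3, 126.3]
position: [473.7, 217.2, 131.9]
0.93 958 [590. 258.] [17. 35.] -63.6 [88. 58. 34.]
0.7 5471 [478. 119.] [52. 86.] 6.0 [137. 111.  74.]
0.69 6461 [475. 217.] [36. 90.] 25.0 [144. 117.  78.]
pos [473.7 217.2 132. ] tool shift [ -1.8   1.7 126. ] w 85.2 t 16.6
turn units 0.03 q6 end 1.55
turn units -35.97 q6 end -1.59
```

```bash
python3 -m crank '[[[0,0,0],[0,0,41],0],[[0,0,0],[0,0,41],0],[[0,0,0],[0,0,34],0],[[0,0,0],[0,0,10],0],[[0,0,0],[0,0,0],60],[[0,0,0],[0,0,0],170],[[0,0,0],[0,0,0],170],[[0,0,0],[0,0,0],170]]' 80 | grep -E "time|posi|forc"
python3 -m crank '[[[0,0,0],[0,0,0],170],[[0,0,0],[0,0,0],170],[[0,0,0],[0,0,-30],170],[[0,0,0],[0,0,-40],170],[[0,0,0],[0,0,-40],170],[[0,0,0],[0,0,0],170]]' | grep -E "time|posi|forc|wid"
python3 - <<'E'
from h import *
plan(650,60,130,0)
p,Rt=shot("top"); r=nets.trace(p,"bin"); v,u=np.nonzero(np.asarray(r[0]["pixels"]))
# outer rim extents at z=75
X=onplane(p,Rt,np.c_[u,v],75); print(np.percentile(X[:,:2],[0.5,99.5],axis=0).round()); X=onplane(p,Rt,np.c_[u,v],0); print(np.percentile(X[:,:2],[0.5,99.5],axis=0).round())
E
```

```text
time_s: 17.27
position: [475.6, 217.5, 7.9]
force: [-0.2, 0.4, -1.1]
gripper_force: 0.0
time_s: 17.77
position: [479.3, 218.4, 125.0]
force: [1.5, 0.9, 0.7]
gripper_width: 32.8
gripper_force: 80.2
pos [479.3 218.4 125. ] tool shift [ 84.  217.2  -2.7] w 32.8 t 17.7667
turn units 5.2 q6 end 1.66
turn units -30.8 q6 end -1.48
[[581. 214.]
 [667. 270.]]
[[591. 229.]
 [684. 288.]]
```

The bar is held and lifted. Carrying it to the bin.

```bash
python3 -m crank '[[[0,0,0],[14.3,36.2,0],170],[[0,0,0],[14.3,36.2,0],170],[[0,0,0],[14.3,36.2,0],170],[[0,0,0],[14.3,36.2,0],170],[[0,0,0],[14.3,36.2,0],170],[[0,0,0],[14.3,36.2,0],170],[[0,0,1],[0,0,0],170],[[0,0,1],[0,0,0],170]]' | grep -E "posi|wid"
python3 -m crank '[[[0,0,1],[0,0,15],170],[[0,0,1],[0,0,20],170],[[0,0,1],[0,0,20],170],[[0,0,0.2],[0,0,20],170],[[0,0,0],[0,0,0],170],[[0,0,0],[0,0,0],60],[[0,0,0],[0,0,0],0],[[0,0,0],[0,0,0],0]]' | grep -E "time|posi|wid|forc"
python3 -m crank '[[[0,0,0],[0,0,0],0],[[0,0,0],[0,0,-35],0],[[0,0,0],[0,0,-40],0],[[0,0,0],[0,0,0],0]]' | grep -E "posi|wid"
python3 - <<'E'
from h import *
p,Rt=shot("top"); save(p,"t2.png"); offs(p,Rt); plan(477,115,6,5.5)
E
```

```text
position: [645.6, 57.3, 112.7]
gripper_width: 32.7
time_s: 19.2
position: [646.7, 59.2, 41.9]
force: [0.2, -0.2, 0.6]
gripper_width: 67.8
gripper_force: 0.0
position: [651.5, 59.0, 125.7]
gripper_width: 85.7
0.96 438 [449.   1.] [33. 75.] -22.2 [169. 134.  81.]
0.89 584 [ 623. -249.] [41. 97.] -1.8 [114.  72.  35.]
0.63 292 [635.  59.] [34. 58.] -1.5 [170. 136.  85.]
0.63 465 [ 458. -102.] [28. 90.] -2.2 [65. 36. 19.]
0.59 633 [631. 252.] [42. 94.] -18.7 [118.  74.  36.]
pos [648.1  59.1 119.4] tool shift [-171.9  -56.   112.1] w 85.2 t 19.6333
turn units -1.1 q6 end 1.71
turn units 34.9 q6 end 4.85
```

View pics/t2.png

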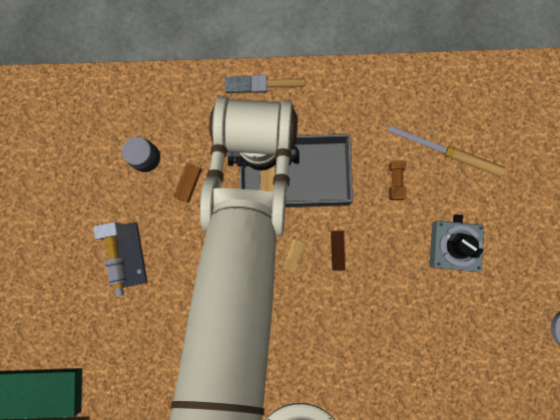

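The first bar lies in the bin at (267,178). Next is the stepped offcut at (477,115), with a wrist check from above.

```bash
python3 -m crank '[[[0,0,-0.3],[-34,-11.2,0],0],[[0,0,-0.3],[-34,-11.2,0],0],[[0,0,-0.3],[-34,-11.2,0],0],[[0,0,-0.2],[-34,-11.2,0],0],[[0,0,0],[-34,-11.2,0],0],[[0,0,0],[0,0,0],0],[[0,0,0],[0,0,0],0],[[0,0,0],[0,0,0],0]]' 80 | grep -E "time|posi"
python3 - <<'E'
from h import *
p,Rt=shot("wrist"); o=offs(p,Rt,33); b=min(o,key=lambda k:np.hypot(k[0][0]-477,k[0][1]-115)); plan(*b[0],6,b[1])
E
```

```text
time_s: 20.3
position: [473.4, 106.6, 115.3]
0.93 3360 [459. -69.] [ 33. 102.] 19.4 [45. 27. 17.]
0.81 7330 [480. 115.] [37. 84.] 5.4 [151. 123.  82.]
0.66 6136 [453.   5.] [54. 75.] -22.5 [125. 101.  67.]
0.63 1450 [598.  62.] [13. 39.] -82.6 [101.  82.  56.]
0.58 573 [586. 250.] [10. 33.] -89.0 [69. 46. 28.]
pos [474.5 106.3 115.8] tool shift [  5.6  -8.  109.8] w 85.5 t 20.4
turn units 0.01 q6 end 1.71
turn units -35.99 q6 end -1.43
```

```bash
python3 -m crank '[[[0,0,0],[4,-8,36],0],[[0,0,0],[0,0,38],0],[[0,0,0],[0,0,30],0],[[0,0,0],[0,0,6],0],[[0,0,0],[0,0,0],60],[[0,0,0],[0,0,0],170],[[0,0,0],[0,0,0],170],[[0,0,0],[0,0,0],170]]' 80 | grep -E "time|posi|forc"
python3 -m crank '[[[0,0,0],[0,0,0],170],[[0,0,0],[0,0,0],170],[[0,0,0],[0,0,-40],170],[[0,0,0],[0,0,-40],170],[[0,0,0],[0,0,-40],170],[[0,0,0],[0,0,0],170]]' | grep -E "time|posi|forc|wid"
python3 - <<'E'
from h import *
plan(652,-5,130,0)
E
```

```text
time_s: 21.07
position: [478.5, 114.9, 7.5]
force: [-0.9, 0.2, 1.0]
gripper_force: 0.0
time_s: 21.57
position: [482.4, 115.1, 134.8]
force: [1.4, 0.5, 0.4]
gripper_width: 34.8
gripper_force: 79.9
pos [482.4 115.1 134.8] tool shift [157.1 135.9   7.7] w 34.8 t 21.5667
turn units 1.11 q6 end 1.56
turn units -34.89 q6 end -1.58
```

```bash
python3 -m crank '[[[0,0,0],[31,27.2,0],170],[[0,0,0],[31,27.2,0],170],[[0,0,0],[31,27.2,0],170],[[0,0,0],[31,27.2,0],170],[[0,0,0],[31,27.2,0],170],[[0,0,1],[0,0,10],170],[[0,0,0],[0,0,20],170],[[0,0,0],[0,0,20],170]]' | grep -E "posi|wid"
python3 -m crank '[[[0,0,0],[0,0,25],170],[[0,0,0],[0,0,0],170],[[0,0,0],[0,0,0],60],[[0,0,0],[0,0,0],0],[[0,0,0],[0,0,0],0],[[0,0,0],[0,0,-35],0],[[0,0,0],[0,0,-40],0],[[0,0,0],[0,0,0],0]]' | grep -E "time|posi|wid|forc"
python3 - <<'E'
from h import *
p,Rt=shot("top"); save(p,"t3.png"); offs(p,Rt); plan(451,3,6,-22)
E
```

```text
position: [645.2, -6.5, 76.0]
gripper_width: 34.9
time_s: 22.9
position: [649.8, -6.6, 136.7]
force: [0.8, -0.2, 3.0]
gripper_width: 85.2
gripper_force: 0.0
0.82 304 [632.  -4.] [36. 51.] -1.6 [182. 146.  91.]
0.78 281 [645.  59.] [34. 54.] -1.5 [167. 134.  84.]
0.71 529 [ 459. -102.] [32. 92.] -0.1 [68. 39. 21.]
0.66 566 [ 622. -249.] [38. 95.] -2.8 [112.  70.  34.]
0.65 631 [633. 252.] [43. 91.] -22.7 [115.  72.  35.]
pos [646.5  -6.  130.4] tool shift [-196.5  -11.   122.6] w 85.1 t 23.0
turn units 4.5 q6 end 1.96
turn units -31.5 q6 end -1.18
```

```bash
python3 -m crank '[[[0,0,0],[-32.7,-1.8,0],0],[[0,0,0],[-32.7,-1.8,0],0],[[0,0,0],[-32.7,-1.8,0],0],[[0,0,0],[-32.7,-1.8,0],0],[[0,0,0],[-32.7,-1.8,0],0],[[0,0,0],[-32.7,-1.8,0],0],[[0,0,1],[0,0,0],0],[[0,0,1],[0,0,0],0]]' 80 | grep -E "time|posi"
python3 -m crank '[[[0,0,1],[0,0,0],0],[[0,0,1],[0,0,0],0],[[0,0,0.5],[0,0,0],0],[[0,0,0],[0,0,0],0],[[0,0,0],[0,0,0],0]]'|grep posi
python3 - <<'E'
from h import *
p,Rt=shot("wrist"); o=offs(p,Rt,30); b=min(o,key=lambda k:np.hypot(k[0][0]-451,k[0][1]-3)); plan(*b[0],6,b[1])
E
```

```text
time_s: 23.67
position: [444.7, 4.2, 124.3]
position: [447.0, 3.6, 125.1]
0.97 2303 [601.  62.] [22. 51.] 64.6 [110.  90.  61.]
0.91 7963 [461. -99.] [36. 94.] -0.4 [62. 39. 25.]
0.86 5645 [450.   1.] [33. 79.] -21.9 [151. 123.  83.]
pos [447.1   3.6 125.1] tool shift [  4.2   1.6 119.1] w 85.2 t 24.1833
turn units 0.0 q6 end 1.95
turn units -36.0 q6 end -1.19
```

```bash
python3 -m crank '[[[0,0,0],[3,1.5,40],0],[[0,0,0],[0,0,40],0],[[0,0,0],[0,0,33],0],[[0,0,0],[0,0,6],0],[[0,0,0],[0,0,0],60],[[0,0,0],[0,0,0],170],[[0,0,0],[0,0,0],170],[[0,0,0],[0,0,0],170]]' 80 | grep -E "time|posi|forc"
python3 -m crank '[[[0,0,0],[0,0,0],170],[[0,0,0],[0,0,0],170],[[0,0,0],[0,0,-40],170],[[0,0,0],[0,0,-40],170],[[0,0,0],[0,0,-40],170],[[0,0,0],[0,0,0],170]]' | grep -E "time|posi|forc|wid"
python3 - <<'E'
from h import *
plan(652,-75,130,0)
E
```

```text
time_s: 24.85
position: [451.7, 0.5, 8.5]
force: [-0.6, -0.8, -0.3]
gripper_force: 0.0
time_s: 25.35
position: [455.5, -0.4, 135.4]
force: [0.3, -0.1, 0.5]
gripper_width: 31.2
gripper_force: 79.2
pos [ 4.555e+02 -4.000e-01  1.354e+02] tool shift [210.   -4.4   9. ] w 31.2 t 25.35
turn units -4.39 q6 end 1.46
turn units 31.61 q6 end 4.6
```

```bash
python3 -m crank '[[[0,0,0],[34.5,-0.7,0],170],[[0,0,0],[34.5,-0.7,0],170],[[0,0,0],[34.5,-0.7,0],170],[[0,0,0],[34.5,-0.7,0],170],[[0,0,0],[34.5,-0.7,0],170],[[0,0,0],[34.5,-0.7,0],170],[[0,0,-1],[0,0,0],170],[[0,0,-1],[0,0,0],170]]' | grep -E "posi|wid"
python3 -m crank '[[[0,0,-1],[0,0,15],170],[[0,0,-1],[0,0,20],170],[[0,0,-0.4],[0,0,20],170],[[0,0,0],[0,0,20],170],[[0,0,0],[0,0,0],170],[[0,0,0],[0,0,0],60],[[0,0,0],[0,0,0],0],[[0,0,0],[0,0,0],0]]' | grep -E "time|posi|wid|forc"
python3 -m crank '[[[0,0,0],[0,0,0],0],[[0,0,0],[0,0,-35],0],[[0,0,0],[0,0,-40],0],[[0,0,0],[0,0,0],0]]' | grep -E "posi|wid"
python3 - <<'E'
from h import *
p,Rt=shot("top"); save(p,"t4.png"); offs(p,Rt); plan(460,-102,6,-0.3)
E
```

```text
position: [644.5, -73.6, 125.9]
gripper_width: 30.8
time_s: 26.68
position: [644.6, -73.1, 53.6]
force: [0.4, 0.2, 0.1]
gripper_width: 66.3
gripper_force: 0.0
position: [648.6, -74.2, 136.7]
gripper_width: 84.9
0.9 638 [632. 253.] [42. 94.] -18.9 [116.  73.  35.]
0.64 582 [ 623. -249.] [38. 98.] -2.8 [112.  70.  34.]
0.62 560 [640.  60.] [36. 88.] -1.5 [161. 129.  81.]
0.59 266 [641. -69.] [36. 49.] -2.1 [162. 130.  82.]
pos [645.4 -73.3 130.4] tool shift [-186.3   28.4  123.1] w 85.5 t 27.1167
turn units 0.06 q6 end 1.36
turn units -35.94 q6 end -1.78
```

Next, the dark bar at (460,-102).

```bash
python3 -m crank '[[[0,0,0],[-31,4.7,0],0],[[0,0,0],[-31,4.7,0],0],[[0,0,0],[-31,4.7,0],0],[[0,0,0],[-31,4.7,0],0],[[0,0,0],[-31,4.7,0],0],[[0,0,0],[-31,4.7,0],0],[[0,0,0],[0,0,0],0],[[0,0,0],[0,0,0],0]]' 80 | grep -E "time|posi"
python3 - <<'E'
from h import *
p,Rt=shot("wrist"); o=offs(p,Rt,26); b=min(o,key=lambda k:np.hypot(k[0][0]-460,k[0][1]+102)); plan(*b[0],5,b[1])
E
```

```text
time_s: 27.78
position: [455.3, -100.5, 125.3]
0.95 2005 [ 582. -247.] [18. 53.] -85.2 [82. 54. 32.]
pos [ 457.6 -101.   126.4] tool shift [123.9 145.6 121.6] w 85.4 t 27.8833
turn units 17.04 q6 end 2.66
turn units -18.96 q6 end -0.48
```

```bash
python3 - <<'E'
from h import *
p,Rt=shot("wrist"); save(p,"w8.png"); offs(p,Rt,26); print(find(p,Rt,"offcut3",.1)); print(rect(p,Rt,"offcut3",26))
m=(p["frame"].max(2)<70).astype(np.uint8); m[270:]=0
n,l,s,c=cv2.connectedComponentsWithStats(m)
for i in range(1,n):
    if s[i,4]>800:
        v,u=np.nonzero(l==i); b=cv2.minAreaRect(onplane(p,Rt,np.c_[u,v],26)[:,:2].astype(np.float32)); print(s[i],b)
plan(460,-102,5,0)
E
```

```text
0.96 5942 [ 461. -104.] [30. 96.] -0.0 [62. 39. 25.]
[(0.97, [584.0, -243.0, 33.0]), (0.78, [466.0, -105.0, 29.0]), (0.52, [599.0, 68.0, 10.0])]
(0.96, [461.0, -104.0], [30.0, 96.0], -0.0, [463.0, -104.0], 5942)
[ 482    0   68   33 1012] ((583.0693359375, -245.2437744140625), (46.122928619384766, 18.27609634399414), 86.98181915283203)
[   0   16  360   36 7911] ((571.6436767578125, -29.59899139404297), (13.851837158203125, 230.08200073242188), 0.20500564575195312)
[ 269  133   45  136 5737] ((460.9547424316406, -103.98478698730469), (28.747663497924805, 95.00834655761719), 89.95836639404297)
pos [ 457.9 -100.8  126.4] tool shift [  2.1   1.1 121.4] w 85.1 t 28.0833
turn units 0.01 q6 end 1.35
turn units -35.99 q6 end -1.79
```

```bash
python3 -m crank '[[[0,0,0],[3,3,40],0],[[0,0,0],[0,0,41],0],[[0,0,0],[0,0,34],0],[[0,0,0],[0,0,6],0],[[0,0,0],[0,0,0],60],[[0,0,0],[0,0,0],170],[[0,0,0],[0,0,0],170],[[0,0,0],[0,0,0],180]]' 80 | grep -E "time|posi|forc"
python3 -m crank '[[[0,0,0],[0,0,0],190],[[0,0,0],[0,0,0],190],[[0,0,0],[0,0,-40],190],[[0,0,0],[0,0,-40],190],[[0,0,0],[0,0,-40],190],[[0,0,0],[0,0,-10],190]]' | grep -E "time|posi|forc|wid"
python3 - <<'E'
from h import *
plan(652,28,150,0)
E
```

```text
time_s: 28.75
position: [462.2, -104.8, 7.7]
force: [-0.1, -0.4, 0.9]
gripper_force: 0.0
time_s: 29.25
position: [464.0, -105.8, 143.0]
force: [1.4, -0.7, -0.2]
gripper_width: 28.3
gripper_force: 79.3
pos [ 464.  -105.8  143. ] tool shift [ 188.1 -133.7   -5.6] w 28.3 t 29.25
turn units 0.0 q6 end 1.61
turn units -36.0 q6 end -1.53
```

```bash
python3 -m crank '[[[0,0,0],[31.5,-26.8,0],190],[[0,0,0],[31.5,-26.8,0],190],[[0,0,0],[31.5,-26.8,0],190],[[0,0,0],[31.5,-26.8,0],190],[[0,0,0],[31.5,-26.8,0],190],[[0,0,0],[31.5,-26.8,0],190],[[0,0,0],[0,0,0],190],[[0,0,0],[0,0,10],190]]' | grep -E "posi|wid"
python3 -m crank '[[[0,0,0],[0,0,20],190],[[0,0,0],[0,0,30],190],[[0,0,0],[0,0,27],190],[[0,0,0],[0,0,0],190],[[0,0,0],[0,0,0],190],[[0,0,0],[0,0,0],110],[[0,0,0],[0,0,0],90],[[0,0,0],[0,0,0],90]]' | grep -E "time|posi|wid|forc"
python3 -m crank '[[[0,0,0],[0,0,0],90],[[0,0,0],[0,0,-35],90],[[0,0,0],[0,0,-40],0],[[0,0,0],[0,0,-20],0],[[0,0,0],[0,0,0],0]]' | grep -E "posi|wid"
python3 - <<'E'
from h import *
p,Rt=shot("top"); save(p,"t5.png"); offs(p,Rt); plan(632,253,6,-22)
E
```

```text
position: [651.4, 58.3, 126.9]
gripper_width: 28.4
time_s: 30.58
position: [649.2, 56.6, 49.2]
force: [-0.0, 0.5, 0.2]
gripper_width: 55.2
gripper_force: 0.0
position: [653.1, 56.7, 150.9]
gripper_width: 85.5
0.8 547 [ 622. -249.] [38. 95.] -2.8 [112.  69.  34.]
0.74 262 [640.  59.] [29. 58.] -1.4 [64. 36. 20.]
0.65 391 [637.  -8.] [34. 75.] -1.7 [171. 137.  87.]
0.64 669 [632. 250.] [46. 92.] -20.1 [118.  74.  37.]
0.6 480 [642. -71.] [34. 80.] -1.9 [160. 128.  80.]
pos [649.7  56.9 144.7] tool shift [ -18.1 -196.1  138.6] w 85.5 t 31.1
turn units 4.4 q6 end 2.34
turn units -31.6 q6 end -0.81
```

View pics/t5.png

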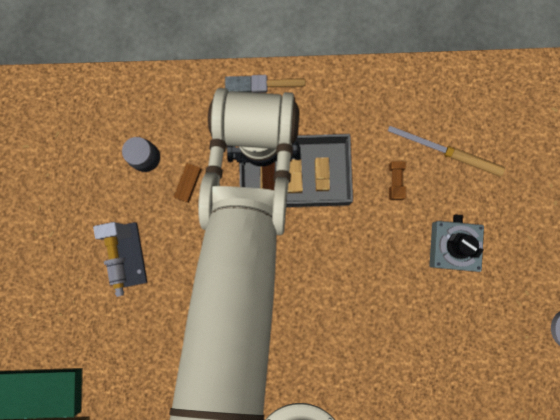

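The bin holds four pieces: dark, step, step and the bar under the dark one. The reddish block at (188,183) and the stub at (397,180) remain. Next is the reddish block.

```bash
python3 -m crank '[[[0,0,0],[-3,-32.5,0],0],[[0,0,0],[-3,-32.5,0],0],[[0,0,0],[-3,-32.5,0],0],[[0,0,0],[-3,-32.5,0],0],[[0,0,0],[-3,-32.5,0],0],[[0,0,0],[-3,-32.5,0],0],[[0,0,1],[0,0,0],0],[[0,0,1],[0,0,0],0]]' 80 | grep -E "time|posi"
python3 -m crank '[[[0,0,1],[0,0,0],0],[[0,0,1],[0,0,0],0],[[0,0,0.3],[0,0,0],0],[[0,0,0],[0,0,0],0],[[0,0,0],[0,0,0],0]]'|grep posi
python3 - <<'E'
from h import *
p,Rt=shot("wrist"); o=offs(p,Rt,33); b=min(o,key=lambda k:np.hypot(k[0][0]-632,k[0][1]-252)); plan(*b[0],6,b[1])
E
```

```text
time_s: 31.77
position: [628.9, 254.0, 140.5]
position: [629.9, 251.8, 141.3]
0.84 4138 [645.  61.] [ 30. 105.] -12.4 [45. 28. 19.]
0.65 6016 [638. 254.] [34. 88.] -21.4 [115.  76.  45.]
0.64 4125 [642.  79.] [25. 88.] 0.1 [122.  98.  65.]
pos [630.4 251.8 142.1] tool shift [  6.2  -5.1 136.1] w 85.1 t 32.2833
turn units -0.01 q6 end 2.32
turn units 35.99 q6 end 5.47
```

```bash
python3 -m crank '[[[0,0,0],[6,-4,40],0],[[0,0,0],[0,0,41],0],[[0,0,0],[0,0,41],0],[[0,0,0],[0,0,13],0],[[0,0,0],[0,0,0],60],[[0,0,0],[0,0,0],170],[[0,0,0],[0,0,0],170],[[0,0,0],[0,0,0],180]]' 80 | grep -E "time|posi|forc"
python3 -m crank '[[[0,0,0],[0,0,0],180],[[0,0,0],[0,0,0],180],[[0,0,0],[0,0,-40],180],[[0,0,0],[0,0,-40],180],[[0,0,0],[0,0,-40],180],[[0,0,0],[0,0,-15],180]]' | grep -E "time|posi|forc|wid"
python3 - <<'E'
from h import *
plan(650,-8,140,0)
E
```

```text
time_s: 32.95
position: [640.8, 254.1, 12.2]
force: [-0.0, -0.4, 1.2]
gripper_force: 0.0
time_s: 33.45
position: [642.1, 254.5, 153.0]
force: [0.2, 0.7, 0.2]
gripper_width: 33.7
gripper_force: 81.1
pos [642.1 254.5 153. ] tool shift [103.4 241.4  12.4] w 33.7 t 33.45
turn units -4.3 q6 end 1.56
turn units 31.7 q6 end 4.7
```

```bash
python3 -m crank '[[[0,0,0],[15.8,37,0],180],[[0,0,0],[15.8,37,0],180],[[0,0,0],[15.8,37,0],180],[[0,0,0],[15.8,37,0],180],[[0,0,0],[15.8,37,0],180],[[0,0,0],[15.8,37,0],180],[[0,0,0],[15.8,37,0],180],[[0,0,0],[15.8,37,0],180]]' | grep -E "posi|wid"
python3 -m crank '[[[0,0,-1],[15.8,37,0],180],[[0,0,-1],[0,0,0],180],[[0,0,-1],[0,0,0],180],[[0,0,-1],[0,0,0],180],[[0,0,-0.3],[0,0,20],180],[[0,0,0],[0,0,20],180],[[0,0,0],[0,0,0],180],[[0,0,0],[0,0,0],180]]' | grep -E "time|posi|wid|forc"
python3 - <<'E'
from h import *
plan(650,-108,74,0)
E
```

```text
position: [647.6, -70.3, 145.3]
gripper_width: 33.9
time_s: 34.78
position: [647.8, -108.2, 103.4]
force: [-0.2, 1.7, -0.4]
gripper_width: 34.2
gripper_force: 81.1
pos [ 647.8 -108.2  103.4] tool shift [ 2.2 -0.2 29.4] w 34.2 t 34.7833
turn units 0.0 q6 end 1.41
turn units -36.0 q6 end -1.74
```

```bash
python3 -m crank '[[[0,0,0],[2,0,15],180],[[0,0,0],[0,0,14],180],[[0,0,0],[0,0,0],180],[[0,0,0],[0,0,0],180],[[0,0,0],[0,0,0],120],[[0,0,0],[0,0,0],105],[[0,0,0],[0,0,0],105],[[0,0,0],[0,0,0],105]]' | grep -E "time|posi|wid|forc"
python3 -m crank '[[[0,0,0],[0,0,0],105],[[0,0,0],[0,0,-35],105],[[0,0,0],[0,0,-40],0],[[0,0,0],[0,0,0],0],[[0,0,0],[0,0,0],0]]' | grep -E "posi|wid"
python3 - <<'E'
from h import *
p,Rt=shot("top"); save(p,"t6.png"); offs(p,Rt); plan(622,-249,6,-2.5)
E
```

```text
time_s: 35.45
position: [650.0, -108.3, 73.9]
force: [-0.1, 0.2, 0.1]
gripper_width: 50.3
gripper_force: 0.0
position: [652.6, -109.2, 153.3]
gripper_width: 83.1
0.63 395 [639.  -2.] [31. 75.] -1.7 [180. 144.  89.]
0.61 586 [651.  57.] [ 34. 105.] -1.3 [64. 40. 26.]
0.59 536 [ 622. -249.] [38. 95.] -3.0 [111.  70.  34.]
0.46 112 [661. -76.] [24. 32.] -2.1 [158. 127.  81.]
pos [ 650.  -108.3  148.8] tool shift [-27.9 140.7 142.8] w 85.2 t 35.9667
turn units 0.5 q6 end 1.23
turn units -35.5 q6 end -1.91
```

```bash
python3 -m crank '[[[0,0,0],[-4.6,35,0],0],[[0,0,0],[-4.6,35,0],0],[[0,0,0],[-4.6,35,0],0],[[0,0,0],[-4.6,35,0],0],[[0,0,0.5],[0,0,20],0],[[0,0,0],[0,0,0],0],[[0,0,0],[0,0,0],0],[[0,0,0],[0,0,0],0]]' 80 | grep -E "time|posi"
python3 - <<'E'
from h import *
p,Rt=shot("wrist"); save(p,"w9.png"); o=offs(p,Rt,33); b=min(o,key=lambda k:np.hypot(k[0][0]-622,k[0][1]+249)); plan(*b[0],4,b[1])
E
```

```text
time_s: 36.63
position: [631.5, -247.0, 128.3]
0.98 5958 [642. -68.] [49. 80.] 0.2 [131. 107.  73.]
0.81 5971 [ 626. -254.] [33. 93.] -3.0 [110.  73.  43.]
0.79 323 [621. -44.] [11. 33.] -16.5 [79. 68. 52.]
0.6 2553 [ 645. -100.] [16. 89.] 0.2 [115.  78.  47.]
pos [ 632.4 -247.3  129.7] tool shift [ -6.6   6.7 125.7] w 85.1 t 36.7333
turn units 0.12 q6 end 1.24
turn units -35.88 q6 end -1.9
```

View pics/w9.png

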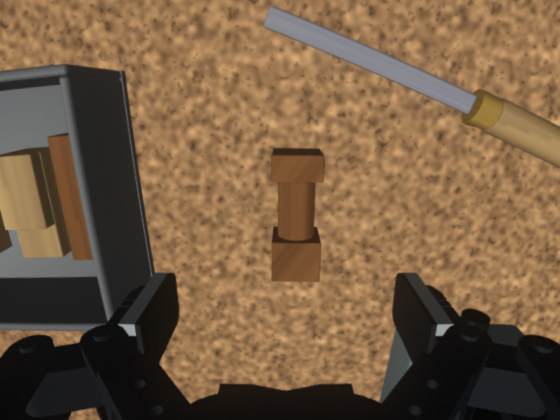

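The stub's waist is at (296,205) with its short end away from the robot, and the reddish block is in the slot by the bin wall. I'm gripping the stub by its waist.

```bash
python3 -m crank '[[[0,0,0],[0,6.5,40],0],[[0,0,0],[0,0,40],0],[[0,0,0],[0,0,36],0],[[0,0,0],[0,0,9],0],[[0,0,0],[0,0,0],60],[[0,0,0],[0,0,0],170],[[0,0,0],[0,0,0],190],[[0,0,0],[0,0,0],200]]' 80 | grep -E "time|posi|forc"
python3 -m crank '[[[0,0,0],[0,0,0],200],[[0,0,0],[0,0,0],200],[[0,0,0],[0,0,-40],200],[[0,0,0],[0,0,-40],200],[[0,0,0],[0,0,-40],200],[[0,0,0],[0,0,-20],200],[[0,0,0],[0,0,0],200]]' | grep -E "time|posi|forc|wid"
python3 - <<'E'
from h import *
plan(655,-36,140,0)
E
```

```text
time_s: 37.4
position: [634.0, -256.2, 8.0]
force: [-0.4, -0.2, 0.2]
gripper_force: 0.0
time_s: 37.98
position: [635.5, -257.3, 153.4]
force: [0.8, -0.3, 0.3]
gripper_width: 23.4
gripper_force: 78.5
pos [ 635.5 -257.3  153.4] tool shift [   9.7 -222.    12. ] w 23.4 t 37.9833
turn units -0.5 q6 end 1.52
turn units 35.5 q6 end 4.66
```

The stub is held. I'm taking it to the free slot at the left of the bin (y about 98).

```bash
python3 -m crank '[[[0,0,0],[0.8,-39.5,0],200],[[0,0,0],[0.8,-39.5,0],200],[[0,0,0],[0.8,-39.5,0],200],[[0,0,0],[0.8,-39.5,0],200],[[0,0,0],[0.8,-39.5,0],200],[[0,0,0],[0.8,-39.5,0],200],[[0,0,0],[0.8,-39.5,0],200],[[0,0,0],[0.8,-39.5,0],200]]' | grep -E "posi|wid"
python3 -m crank '[[[0,0,0],[0.8,-39.5,0],200],[[0,0,-0.5],[0,0,0],200],[[0,0,0],[0,0,0],200],[[0,0,0],[0,0,20],200],[[0,0,0],[0,0,20],200],[[0,0,0],[0,0,0],200],[[0,0,0],[0,0,0],200]]' | grep -E "time|posi|wid|forc"
python3 - <<'E'
from h import *
plan(656,98,72,0); p,Rt=shot("wrist"); save(p,"w10.png")
E
```

```text
position: [651.2, 62.4, 143.9]
gripper_width: 23.3
time_s: 39.23
position: [653.0, 98.8, 102.7]
force: [0.4, -1.0, -0.1]
gripper_width: 23.2
gripper_force: 78.7
pos [653.   98.8 102.7] tool shift [ 3.1  0.8 30.7] w 23.2 t 39.2333
turn units -0.02 q6 end 1.72
turn units 35.98 q6 end 4.86
```

View pics/w10.png

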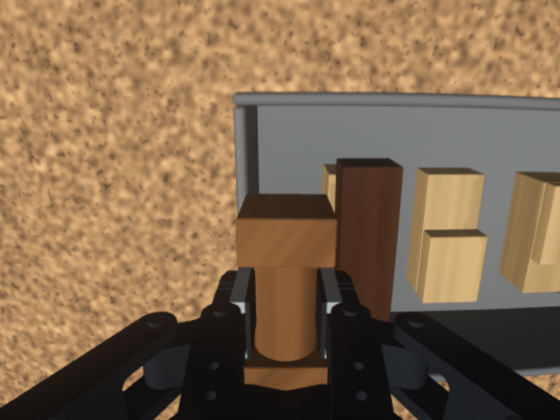

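The stub is above the slot between the left wall (column 247) and the light bar (column 323). It needs about 2 mm to the right, then it can be dropped.

```bash
python3 -m crank '[[[0,0,0],[3,2.5,16],200],[[0,0,0],[0,0,16],200],[[0,0,0],[0,0,0],200],[[0,0,0],[0,0,0],200],[[0,0,0],[0,0,0],130],[[0,0,0],[0,0,0],110],[[0,0,0],[0,0,0],110],[[0,0,0],[0,0,0],110]]' | grep -E "time|posi|wid|forc"
python3 -m crank '[[[0,0,0],[0,0,0],110],[[0,0,0],[0,0,-35],110],[[0,0,0],[0,0,-40],0],[[0,0,0],[0,0,-30],0],[[0,0,0],[-15,40,0],0],[[0,0,0],[-30,40,0],0],[[0,0,0],[-40,40,0],0],[[0,0,0],[-40,40,0],0]]' | grep -E "posi|wid"
python3 - <<'E'
from h import *
p,Rt=shot("top"); save(p,"t7.png"); offs(p,Rt); plan(461.9,-383.4,200,-38)
p,Rt=shot("scene"); save(p,"s7.png")
for i in (1,2): print([(round(r["conf"],2),np.round(Rt[0]@np.array(r["location"])+Rt[1]).tolist()) for r in nets.look_for(p,"offcut1")])
print(find(p,Rt,"bin"))
E
```

```text
time_s: 39.95
position: [657.1, 86.4, 70.2]
force: [3.0, -32.1, -15.2]
gripper_width: 48.3
gripper_force: 16.1
position: [558.6, -35.3, 179.2]
gripper_width: 86.0
0.9 518 [646.  94.] [34. 93.] -2.9 [110.  71.  38.]
0.82 377 [651.  59.] [ 29. 100.] -1.7 [75. 55. 41.]
0.2 389 [427. 424.] [44. 57.] 13.2 [103. 102. 107.]
pos [555.4 -37.1 177.6] tool shift [-92.  346.8 -21.9] w 85.4 t 40.7167
turn units 7.55 q6 end 1.54
turn units -28.45 q6 end -1.6
[(0.97, [662.0, 51.0, 69.0]), (0.83, [652.0, 92.0, 37.0]), (0.68, [665.0, -74.0, 46.0]), (0.68, [650.0, -106.0, 29.0]), (0.61, [646.0, -2.0, 33.0]), (0.53, [677.0, 45.0, 19.0])]
[(0.97, [662.0, 51.0, 69.0]), (0.83, [652.0, 92.0, 37.0]), (0.68, [665.0, -74.0, 46.0]), (0.68, [650.0, -106.0, 29.0]), (0.61, [646.0, -2.0, 33.0]), (0.53, [677.0, 45.0, 19.0])]
[(0.71, [656.0, -12.0, 41.0])]
```

All six offcuts are in the bin. Now back to the selector.

```bash
python3 -m crank '[[[0,0,0],[-10.3,38.5,0],0],[[0,0,0],[-10.3,38.5,0],0],[[0,0,0],[-10.3,38.5,0],0],[[0,0,0],[-10.3,38.5,0],0],[[0,0,0],[-10.3,38.5,0],0],[[0,0,0],[-10.3,38.5,0],0],[[0,0,0],[-10.3,38.5,0],0],[[0,0,0],[-10.3,38.5,0],0]]' 50| grep -E "posi"
python3 -m crank '[[[0,0,1],[-9.6,38.5,0],0],[[0,0,1],[0,0,0],0],[[0,0,1],[0,0,0],0],[[0,0,1],[0,0,0],0],[[0,0,1],[0,0,0],0],[[0,0,1],[0,0,0],0],[[0,0,1],[0,0,0],0],[[0,0,0.4],[0,0,0],0]]' | grep -E "posi"
python3 -m crank '[[[0,0,0],[0,0,0],0],[[0,0,0],[0,0,0],0],[[0,0,0],[0,0,0],0],[[0,0,0],[0,0,0],0]]' | grep -E "posi"
python3 - <<'E'
from h import *
plan(462,-383.5,68,-37.2)
p,Rt=shot("wrist"); save(p,"w11.png")
g=p["frame"]; m=(g.min(2)>170).astype(np.uint8); n,l,s,c=cv2.connectedComponentsWithStats(m)
for i in range(1,n):
    if s[i,4]>150 and s[i,1]<280:
        v,u=np.nonzero(l==i); X=onplane(p,Rt,np.c_[u,v],105)[:,:2].astype(np.float32); print(s[i],cv2.minAreaRect(X)); P=cv2.fitLine(X,cv2.DIST_L2,0,.01,.01).ravel(); print(np.degrees(np.arctan2(P[1],P[0])))
p,Rt=shot("top"); offs(p,Rt)
E
```

```text
position: [477.4, -343.5, 178.1]
position: [468.6, -380.3, 177.8]
position: [467.3, -380.3, 177.4]
pos [ 467.3 -380.3  177.4] tool shift [ -2.3   5.8 109.4] w 85.3 t 42.5833
turn units 0.06 q6 end 1.53
turn units -35.94 q6 end -1.61
[266 224  59   7 412] ((461.12042236328125, -382.85906982421875), (35.416255950927734, 3.8842146396636963), 53.09441375732422)
53.044632
0.84 579 [651.  57.] [ 34. 100.] -1.3 [68. 42. 26.]
0.76 514 [638.  -3.] [38. 78.] -1.7 [178. 144.  92.]
0.72 657 [ 642. -105.] [41. 98.] -2.1 [122.  81.  45.]
0.69 474 [641. -72.] [36. 78.] -1.9 [164. 130.  80.]
0.59 499 [646.  94.] [34. 93.] -3.0 [116.  74.  39.]
```

Bar line measured at -127°, the off notch, with its centre at (461,-383) as expected. I'm pinching and turning it back.

```bash
python3 -m crank '[[[0,0,0],[-2.4,5.6,36],0],[[0,0,0],[0,0,36],0],[[0,0,0],[0,0,30],0],[[0,0,0],[0,0,5],0],[[0,0,0],[0,0,0],0],[[0,0,0],[0,0,0],60],[[0,0,0],[0,0,0],140],[[0,0,0],[0,0,0],140]]' 50 | grep -E "posi|forc|wid"
python3 -m crank '[[[0,0,0],[0,0,0],140],[[0,0,0],[0,0,0],140],[[0,0,0],[0,0,-3],140],[[0,0,0],[0,0,0],140],[[0,0,0],[0,0,0],140]]' 50 | grep -E "posi|forc|wid"
```

```text
position: [463.4, -385.5, 74.6]
force: [-2.7, 3.6, 15.2]
gripper_width: 51.5
gripper_force: 9.7
position: [463.8, -385.0, 76.4]
force: [4.7, 1.1, 6.2]
gripper_width: 44.9
gripper_force: 55.9
```

```bash
python3 -m crank '[[[0,0,-0.7],[0,0,0],140],[[0,0,-1],[0,0,0],140],[[0,0,-1],[0,0,0],140],[[0,0,-1],[0,0,0],140],[[0,0,-1],[0,0,0],140],[[0,0,-1],[0,0,0],140],[[0,0,-1],[0,0,0],140]]' | grep -E "posi|forc|wid"
python3 -m crank '[[[0,0,-1],[0,0,0],140],[[0,0,-1],[0,0,0],140],[[0,0,-1],[0,0,0],140],[[0,0,-1],[0,0,0],140],[[0,0,-1],[0,0,0],140],[[0,0,-0.5],[0,0,0],140],[[0,0,0],[0,0,0],140],[[0,0,0],[0,0,0],140]]'| grep -E "posi|forc|wid"; python3 - <<'E'
from h import *
st=readout.read_state(); R=st["orientation"]; print(np.degrees(np.arctan2(R[1,1],R[0,1])),st["torque"])
E
```

```text
position: [464.2, -383.8, 76.3]
force: [5.7, 6.0, 8.6]
gripper_width: 45.0
gripper_force: 56.2
position: [463.9, -382.8, 76.3]
force: [4.5, 8.4, 12.6]
gripper_width: 44.9
gripper_force: 57.1
-66.07910786855322 [ 1.38530127 -0.83076024 -0.52732837]
```

```bash
python3 -m crank '[[[0,0,0],[0,0,0],60],[[0,0,0],[0,0,0],0],[[0,0,0],[0,0,0],0],[[0,0,0],[0,0,0],0],[[0,0,0],[0,0,-30],0],[[0,0,0],[0,0,-40],0],[[0,0,0],[0,0,-35],0],[[0,0,0],[0,0,0],0]]' | grep -E "posi|wid"
python3 -m crank '[[[0,0,0],[0,0,0],0],[[0,0,0],[0,0,0],0],[[0,0,0],[0,0,0],0],[[0,0,0],[0,0,0],0]]' | grep -E "posi"
python3 - <<'E'
from h import *
def meas(p,Rt):
    g=p["frame"]; m=(g.min(2)>170).astype(np.uint8); n,l,s,c=cv2.connectedComponentsWithStats(m)
    for i in range(1,n):
        if s[i,4]>150 and s[i,1]<280:
            v,u=np.nonzero(l==i); X=onplane(p,Rt,np.c_[u,v],105)[:,:2].astype(np.float32); P=cv2.fitLine(X,cv2.DIST_L2,0,.01,.01).ravel(); print("bar deg",np.degrees(np.arctan2(P[1],P[0])),s[i])
            r0=s[i,1]; 
            for r in range(r0-14,r0+6,5):
                d=np.nonzero(g[r,200:370].max(1)<50)[0]+200
                if len(d): print(r,d.min(),d.max(),"ratio span/bar",round((d.max()-d.min())/s[i,2],3))
p,Rt=shot("wrist"); save(p,"w12.png"); meas(p,Rt)
for n in("w2","w4","w11"):
    q=dict(p); q["frame"]=cv2.imread(f"pics/{n}.png")[:,:,::-1]; print(n); meas(q,Rt)
t,Rt=shot("top"); offs(t,Rt)
E
```

```text
position: [464.3, -387.6, 187.9]
gripper_width: 85.3
position: [460.7, -382.6, 176.4]
bar deg -67.0849 [259 219  59   8 433]
205 235 341 ratio span/bar 1.797
210 235 342 ratio span/bar 1.814
215 235 341 ratio span/bar 1.797
220 236 340 ratio span/bar 1.763
w2
bar deg -65.90095 [254 251  74  10 736]
237 225 356 ratio span/bar 1.77
242 225 355 ratio span/bar 1.757
247 225 355 ratio span/bar 1.757
252 226 355 ratio span/bar 1.743
w4
bar deg -64.59066 [250 253  71  10 631]
239 222 348 ratio span/bar 1.775
244 222 347 ratio span/bar 1.761
249 222 347 ratio span/bar 1.761
254 223 347 ratio span/bar 1.746
w11
bar deg -65.96107 [266 224  59   7 412]
210 242 347 ratio span/bar 1.78
215 242 348 ratio span/bar 1.797
220 242 347 ratio span/bar 1.78
225 242 346 ratio span/bar 1.763
0.95 585 [ 643. -107.] [36. 95.] -0.2 [123.  78.  41.]
0.88 545 [651.  59.] [ 34. 100.] -1.5 [66. 39. 23.]
0.7 508 [639.  -4.] [36. 80.] -1.6 [179. 145.  91.]
0.59 469 [642. -71.] [34. 80.] -1.9 [167. 133.  82.]
0.21 2465 [457. 414.] [105. 172.] 10.1 [92. 89. 86.]
```

The bar is back at -67.1°, its starting angle, the tab span matches the sprung-out state, and all the offcuts are in the bin. Handing in.

```bash
python3 -c "
from h import *
print(ctrl.finish_job())"
```

```text
the job is handed in; nothing more can be done
None
```

The job is done in the order asked and handed in: lathe locked out, air line bled, all six offcuts on the bench put in the bin (offcut5 was absent), and the selector locked back at its first notch with both tabs out.

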